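# Function check of the bench's stop button

## Robot

A 6-joint arm with a two-finger parallel gripper is mounted at the origin on a cart in front of the work surface, level with it; the furniture and walls round the work are solid. World frame = base frame: x ahead of the robot, y to its left, z up, the work surface at z = 0. Lengths are in m, angles in rad, forces in N, time in s.
With the tool pointing down it reaches from about 0.375 to 0.975 m from the base axis. Payload 3.8 kg.
Tool frame: the origin (TCP) lies at the very end of the fingers, on their centre line; the grasp point (between the pads) lies 19 mm behind it; z points along the fingers, y is the direction in which the jaws open and shut (so a half turn about z gives the same grasp; the last joint's range is limited). The gripper opens to 85 mm and grips with 20 to 120 N. Pads are 22 mm wide; open, the fingers measure 114 mm over their backs; the gripper's body (76 mm by 85 mm) begins 54 mm behind the grasp point. The pads swing forward as they close: fully open they stand 13 mm farther back than shut.
Start: joints at [-1.33, 0.264, 1.604, -0, 1.274, -0.037], TCP at [0.185, -0.649, 0.231] pointing down, gripper open.
Joint ranges: [-2.63, 2.63], [-0.94, 2.18], [0.31, 2.57], [-1.31, 4.45], [0, 2.66], [-2.55, 2.55]. Speed limits (rad/s): [2.57, 2.57, 3.14, 3.14, 3.14, 3.14].

## Interface

Orientations are given as a rotation vector (axis times angle).
In Python, from workcell import bot, viewer gives the robot as it stands.
- The arm moves only by the tool jog_arm, never from a script. Its argument "motion" is a list of rows, each an object of numbers: "dx", "dy", "dz": the shift along the world's x, y, z in cm; "turn": the turn about the world's z in rad. A call has 1 to 12 rows; each row shifts and turns the commanded pose from where the row before left it; what a row does not reach is not made up. A row lasts 1/12 s, in which the tool goes at most 41.7 mm and 7.16 degrees, less where a joint would pass 70% of its speed; a pose out of reach is approached as far as the arm can. A call is refused whole if a number of a shift passes 4.17 or a number of a turn 0.125, either way. A call with a gripper value outside its range is refused whole. "fingers" is the finger opening in cm, from 0 to 8.54, set as the call begins (left out, the last holds). The fingers move at their own pace and stop on an object; "grip_force" is the grip in N (left out, the last holds). Time passes only in rows, so rows that do not move let the fingers close. It gives the time, the measured TCP pose, the force and the opening at its end, in the units of the state.
- bot.read_state(): the state, without advancing time (a new reading comes with each control period).
- viewer.read_camera(name): name is "scene" or "side" or "wrist"; returns (picture, depth): 400x640x3 uint8, red, green, blue; 400x640 float32, m along the optical axis (not along the pixel's ray), 0 where there is no reading.
- viewer.camera_info(name): a dict with "vertical_fov" (degrees; the focal length in pixels is half the picture's height over the tangent of half this angle, whatever the lens; pixels are square), "cx", "cy" (the principal point, pixels), "R" (3x3) and "t" (3): a world point X has camera coordinates R X + t. Camera axes: x right, y down, z forward; pixel columns grow to the right and rows downward; lengths in m; the calibration is good to about 2 mm. The wrist camera is an equidistant fisheye: a pixel r from the principal point sees the ray r / f radians off the axis. A picture is of the moment at which its call begins: read the wrist's pose just before it. camera_info takes no time and is no camera call; for the wrist camera it gives the pose at the moment of the call.
- bot.finish_job(): hands the job in, once; it reports no verdict.
The state is a dict: "time": time; "q": joint angles; "joint_vel": joint speeds; "joint_torque": joint torques, N m; "tool_pos": TCP position; "tcp_rot": TCP orientation; "wrist_force": force on the tool from outside, world axes, zero at the start; "torque": the same for the moment, N m; "width": opening from 0.0 (shut) to 1.0 (fully open).
Only numpy, scipy, OpenCV 4.12 (cv2) and the standard library are available. Lean on these libraries where they do the work, as an engineer would, in place of code of your own. Each camera call takes 0.05 s, during which the arm holds its last target. There are 200 camera calls.

## Task

Do the daily check of the stop circuit with the fingertips only, picking nothing up: press the black clover-shaped mushroom button on the stop station in until it latches and let go of it, so that it stays in by itself; then twist it clockwise by pushing on one of its lobes until it springs out again, and leave it untwisted. Once it is out, press the flat round button on the smaller reset station fully down and release it. Do not lift, tip or shove either station, and leave the other things on the bench where they are.

Things in the scene. Friction and masses are not known exactly. Their poses are not given: they have to be found in the camera images.
- stop_station: Stop station: grey metal box 104 x 104 mm, top plate 50 mm above the bench, loose on rubber feet (about 2.2 kg; stays put under a light push). Origin: centre of its underside; z up; x points to its back, the side with the cable gland. On its vertical axis rise a steel collar (50 mm across, top at 58 mm) and above it the black mushroom head.
- stop_top (a point): Centre of the slightly domed top of the mushroom head, on the box's vertical axis, 95 mm above the bench when out; it sinks with the head. Head: round hub 48 mm across with three lobes like a clover, 120 degrees apart, each 18 mm wide, round-ended, reaching 42 mm from the axis. When out the undersides are at 73 mm, the lobes' tops at 88 mm; latched in, all about 9.5 mm lower.
- stop_lobe (a point): Outer end, 42 mm from the axis at mid-height, of the front left lobe; it moves with the head. Untwisted, the lobes point along the box's +x, and at 120 (this one) and 240 degrees counter-clockwise from it seen from above, so the gap between the two front lobes points along -x. A fingertip up to 35 mm across fits down into a gap beside the hub, its middle about 39 mm from the axis.
- stop_press (a joint): How far the mushroom head is pressed in, m: 0 out (held by a spring), 0.012 at the end stop. From about 0.010 a latch catches it; when let go it then stays in by itself at about 0.0095. Pressing takes 2 to 7 N up to the latch. Only a twist releases it.
- stop_twist (a joint): Twist of the head, rad: 0 at rest, grows clockwise seen from above, end stop 0.9. A weak spring (0.02 to 0.06 N m) turns it back when left alone. With the head latched in, the latch lets go somewhere between 0.4 and 0.75 rad and the head springs out. A fingertip pushing a lobe sideways needs 1 to 2 N.
- reset_station: The reset station: a smaller grey metal box 84 x 84 mm, top plate 42 mm above the bench, loose on rubber feet (about 1.6 kg), with one flat round push button in its middle. Origin: centre of its underside; z up, x points to its cable gland.
- reset_button_top (a point): Centre of the top face of the flat round reset button (30 mm across, 64 mm above the bench when out, in a steel ring 46 mm across); it is pressed straight down and sinks with the button.
- reset_button (a joint): How far the reset button is pressed, in m: 0 out, 0.006 fully down; a spring returns it. Fully down takes about 5 N.
- inverter_box: Furniture, to be kept clear of: tall clear test enclosure with leads, 354 x 415 mm and 343 mm high, fixed at the back left of the work. Origin: centre of its underside.
- solder_spool: Bystander: upright spool of solder wire, 55 mm across, 44 mm high. Leave it where it is. Origin: centre of its underside.
- fuse_link: Bystander: ceramic fuse barrel, 14 x 54 mm, lying. Leave it where it is. Origin: centre of its underside.
- nut_tin: Bystander: round tin, 67 mm across, 31 mm high. Leave it where it is. Origin: centre of its underside.
- tape_masking: Bystander: roll of masking tape lying flat, 98 mm across, 25 mm high. Leave it where it is. Origin: centre of its underside.
- marker_pen: Bystander: marker pen, 135 mm long, lying. Leave it where it is. Origin: centre of its underside.
- film_cap: Bystander: block capacitor, 35 x 57 x 57 mm. Leave it where it is. Origin: centre of its underside.
- side_cutters: Bystander: side cutters, 154 mm long, lying. Leave it where it is. Origin: centre of its underside.

How it is judged:
By the outcome, as a careful person would: the job done as asked, in the order asked, and still so for the second after the job is handed in, with the robot touching nothing.
It also fails if it takes over 48 s, if anything falls off the work surface, if the arm or the gripper's body presses on something with over 40 N, if the wrist force passes 120 N, or if a joint passes its speed limit or range.

## Working session

There is one attempt and no reset: what is moved stays moved. The work goes in short steps, Python scripts to look and compute and a tool call to move; the robot and the scene stay as the last step left them, time stands still between calls to the robot, and variables do not carry over. Pictures are saved under pics/ and viewed, about 8 in all and at most 12, crops included, and the job is handed in when it is done.

Besides the shell and the picture viewer there is one more tool, called after "Request:" by a JSON object that holds its "name" and its "arguments", one argument or row to a line. jog_arm: Moves the arm, as the interface text tells. Its arguments: {"type":"object","properties":{"motion":{"type":"array"},"fingers":{"type":"number"},"grip_force":{"type":"number"}},"required":["motion"]}

```bash
mkdir -p pics; python3 - <<'E'
from workcell import bot, viewer
import cv2,numpy as np
for n in("scene","side"):
    p,d=viewer.read_camera(n); i=viewer.camera_info(n)
    cv2.imwrite(f"pics/{n}0.png",p[:,:,::-1]); np.savez(f"pics/{n}0.npz",p=p,d=d,**{k:np.array(v) for k,v in i.items()})
    print(n,i)
s=bot.read_state();print(s)
E
```

```text
scene {'vertical_fov': 57.13254510286863, 'cx': 319.7575405019673, 'cy': 195.44350033171483, 'R': array([[ 0.50831952, -0.86094924,  0.01943381],
       [-0.41423622, -0.26423234, -0.8709705 ],
       [ 0.75499644,  0.43468112, -0.49095082]]), 't': array([-0.21207833,  0.34876665,  0.86697009])}
side {'vertical_fov': 50.24070170484734, 'cx': 314.9522352658486, 'cy': 201.51213081862403, 'R': array([[ 0.97294501, -0.23102084,  0.002717  ],
       [-0.13311186, -0.57013547, -0.81069524],
       [ 0.18883655,  0.78840023, -0.58546207]]), 't': array([-0.53029369,  0.1964073 ,  1.21281704])}
{'time': 0.1, 'q': array([-1.32989544e+00,  2.64728268e-01,  1.60525327e+00,  1.98427037e-05,
        1.27369590e+00, -3.68556105e-02]), 'joint_vel': array([ 0.00018011, -0.00138285, -0.00328337,  0.00235409,  0.00296837,
        0.00078551]), 'joint_torque': array([ 3.78588193e-04, -5.16706216e+01, -3.68590522e+01, -3.72889269e-05,
        6.27232526e-03, -2.07124498e-05]), 'tool_pos': array([ 0.18495848, -0.64847212,  0.23004397]), 'tcp_rot': array([-3.10929047e+00, -4.34601311e-01,  3.03682277e-04]), 'wrist_force': array([-0.59810779,  0.17281693, -0.27674844]), 'torque': array([-0.01010725,  0.006779  ,  0.01348402]), 'width': 1.0000824651883975}
```

View pics/scene0.png

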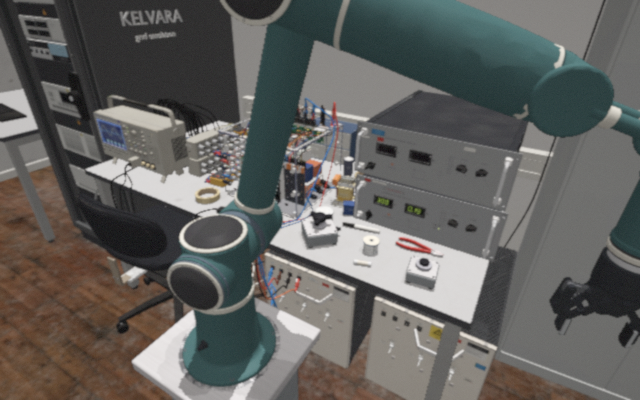

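View pics/side0.png

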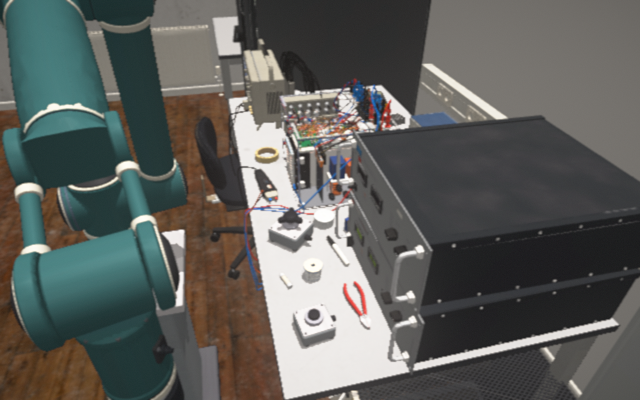

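The scene view shows the stop station at about (320,228) and the reset station at about (423,270). In the side view they are at (291,228) and (315,320). I'll measure both next.

```bash
cat > h.py <<'E'
import numpy as np,cv2
def ray(i,u,v):
    f=200/np.tan(np.radians(float(i['vertical_fov']))/2)
    R=np.array(i['R']);t=np.array(i['t'])
    d=R.T@np.array([(u-i['cx'])/f,(v-i['cy'])/f,1.]);return -R.T@t,d
def plane(i,u,v,z):
    c,d=ray(i,u,v);return c+d*(z-c[2])/d[2]
def pts(i,dep):
    f=200/np.tan(np.radians(float(i['vertical_fov']))/2)
    v,u=np.mgrid[:400,:640];c=np.stack([(u-i['cx'])/f*dep,(v-i['cy'])/f*dep,dep],-1)
    return (c-np.array(i['t']))@np.array(i['R'])
E
python3 - <<'E'
from h import *
for n,a,b in(("scene",(320,228),(423,270)),("side",(291,226),(315,320))):
    z=dict(np.load(f"pics/{n}0.npz"));P=pts(z,z['d'])
    hsv=cv2.cvtColor(z['p'],cv2.COLOR_RGB2HSV)
    for nm,(u,v),h in(("stop",a,.05),("reset",b,.042)):
        c0=plane(z,u,v,.05)
        near=(np.hypot(P[...,0]-c0[0],P[...,1]-c0[1])<.11)&(z['d']>0)
        Q=near&(abs(P[...,2]-h)<.006)
        if Q.sum()>5:
            r=cv2.minAreaRect(P[Q][:,:2].astype(np.float32)*1000);print(n,nm,c0.round(3),Q.sum(),"plate",r)
        lo,hi=(.068,.11) if nm=="stop" else (.055,.075)
        K=near&(P[...,2]>lo)&(P[...,2]<hi)&(hsv[...,2]<90)
        if K.sum()>5: print("  dark",K.sum(),P[K].mean(0).round(4),P[K].min(0).round(3),P[K].max(0).round(3),cv2.minEnclosingCircle(P[K][:,:2].astype(np.float32)*1000))
z=[np.load(f"pics/{n}0.npz")['p'] for n in("scene","side")]
c=[z[0][195:295,290:450],z[1][195:295,240:400],z[1][250:350,240:400]]
c=[cv2.resize(x,None,fx=3.5,fy=3.5,interpolation=cv2.INTER_CUBIC) for x in c[:2]]
cv2.imwrite("pics/crop.png",np.vstack([cv2.resize(x,None,fx=.85,fy=.85) for x in c])[:,:,::-1])
E
```

```text
scene stop [0.462 0.027 0.05 ] 404 plate ((473.66094970703125, 38.3348503112793), (102.70378875732422, 100.42786407470703), 44.77959060668945)
  dark 158 [0.4657 0.0318 0.0868] [0.433 0.007 0.074] [0.503 0.071 0.096] ((472.0741271972656, 33.164039611816406), 39.04154586791992)
scene reset [ 0.438 -0.324  0.05 ] 385 plate ((463.1700439453125, -316.6807556152344), (85.12995910644531, 81.52980041503906), 7.343691825866699)
  dark 50 [ 0.4594 -0.3175  0.0613] [ 0.45  -0.328  0.055] [ 0.475 -0.307  0.066] ((462.0193176269531, -316.5498352050781), 12.796090126037598)
side stop [0.477 0.031 0.05 ] 476 plate ((487.3222351074219, 43.452880859375), (134.49224853515625, 101.32833862304688), 40.8611946105957)
  dark 194 [0.4748 0.0253 0.0887] [0.441 0.004 0.074] [0.505 0.067 0.098] ((476.7142333984375, 31.667417526245117), 36.55458450317383)
side reset [ 0.467 -0.329  0.05 ] 707 plate ((463.68218994140625, -319.6913146972656), (82.60794830322266, 84.50650024414062), 6.229097366333008)
  dark 82 [ 0.4645 -0.3228  0.0639] [ 0.453 -0.335  0.058] [ 0.475 -0.307  0.069] ((464.2077331542969, -321.2153625488281), 13.999659538269043)
```

View pics/crop.png

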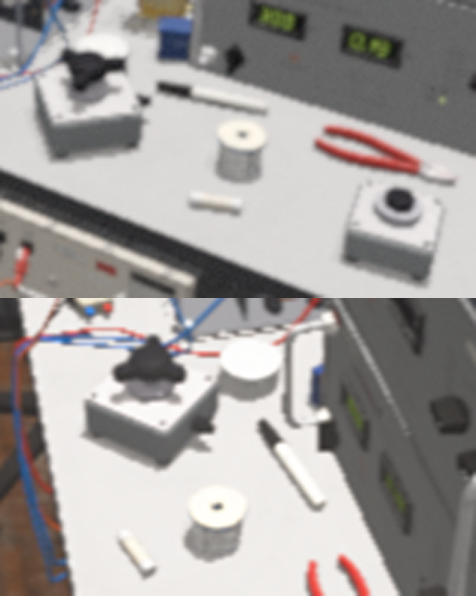

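The crop shows the stop station's gland towards +x/-y, so its yaw is about -45°, and the lobes then lie at -45°, 75° and 195°. The -105° gap on the robot's right is free, so I'll push the 195° lobe from there. The reset station is at about (0.463,-0.319).

Request:
{"name": "jog_arm", "arguments": {
  "motion": [
    {"dx":1.4,"dy":3.4,"turn":0.052},
    {"dx":1.4,"dy":3.4,"turn":0.052},
    {"dx":1.4,"dy":3.4,"turn":0.052},
    {"dx":1.4,"dy":3.4,"turn":0.052},
    {"dx":1.4,"dy":3.4,"turn":0.052},
    {"dx":1.4,"dy":3.4,"turn":0.052},
    {"dx":1.4,"dy":3.4,"turn":0.052},
    {"dx":1.4,"dy":3.4,"turn":0.052},
    {"dx":1.4,"dy":3.4,"turn":0.052},
    {"dx":1.4,"dy":3.4,"turn":0.052},
    {"dx":1.4,"dy":3.4,"turn":0.052},
    {"dx":1.4,"dy":3.4,"turn":0.052}
  ],
  "fingers": 0,
  "grip_force": 30
}}

```text
validation failed for argument at $.mo...
```

```bash
python3 - <<'E'
from h import *
z=dict(np.load("pics/side0.npz"));P=pts(z,z['d'])
y=dict(np.load("pics/scene0.npz"));Q=pts(y,y['d'])
for n,A,d in(("side",P,z['d']),("scene",Q,y['d'])):
    A=A[(d>0)&(A[...,2]>.11)&(A[...,2]<.45)&(np.abs(A[...,0]-.5)<.35)&(A[...,1]>-.45)&(A[...,1]<.5)]
    for lo in np.arange(-.4,.5,.1):
        B=A[(A[:,1]>=lo)&(A[:,1]<lo+.1)]
        if len(B):print(n,round(lo,1),len(B),np.percentile(B[:,0],[0,2,10]).round(3),B[B[:,0].argmin()].round(3))
E
```

```text
side -0.4 4661 [0.613 0.621 0.636] [ 0.613 -0.395  0.294]
side -0.3 3764 [0.632 0.636 0.638] [ 0.632 -0.244  0.283]
side -0.2 2980 [0.633 0.636 0.64 ] [ 0.633 -0.2    0.283]
side -0.1 4111 [0.15  0.152 0.161] [ 0.15  -0.057  0.429]
side -0.0 178 [0.179 0.182 0.184] [0.179 0.055 0.316]
side 0.1 818 [0.5   0.525 0.53 ] [0.5   0.106 0.133]
side 0.2 1895 [0.523 0.529 0.56 ] [0.523 0.292 0.151]
side 0.3 1246 [0.525 0.528 0.549] [0.525 0.342 0.151]
side 0.4 632 [0.525 0.529 0.534] [0.525 0.401 0.148]
scene -0.4 3601 [0.61  0.619 0.635] [ 0.61  -0.349  0.298]
scene -0.3 3165 [0.631 0.635 0.637] [ 0.631 -0.244  0.282]
scene -0.2 2836 [0.632 0.635 0.639] [ 0.632 -0.194  0.283]
scene -0.1 2845 [0.15  0.153 0.182] [ 0.15  -0.021  0.287]
scene -0.0 52 [0.492 0.493 0.496] [0.492 0.077 0.167]
scene 0.1 757 [0.498 0.524 0.529] [0.498 0.1   0.15 ]
scene 0.2 1312 [0.523 0.6   0.609] [0.523 0.213 0.199]
scene 0.3 386 [0.523 0.53  0.756] [0.523 0.379 0.269]
scene 0.4 172 [0.523 0.526 0.527] [0.523 0.478 0.233]
```

Request:
{"name": "jog_arm", "arguments": {
  "motion": [
    {"dx":1.4,"dy":3.4,"dz":0.0,"turn":0.052},
    {"dx":1.4,"dy":3.4,"dz":0.0,"turn":0.052},
    {"dx":1.4,"dy":3.4,"dz":0.0,"turn":0.052},
    {"dx":1.4,"dy":3.4,"dz":0.0,"turn":0.052},
    {"dx":1.4,"dy":3.4,"dz":0.0,"turn":0.052},
    {"dx":1.4,"dy":3.4,"dz":0.0,"turn":0.052},
    {"dx":1.4,"dy":3.4,"dz":0.0,"turn":0.052},
    {"dx":1.4,"dy":3.4,"dz":0.0,"turn":0.052},
    {"dx":1.4,"dy":3.4,"dz":0.0,"turn":0.052},
    {"dx":1.4,"dy":3.4,"dz":0.0,"turn":0.052},
    {"dx":1.4,"dy":3.4,"dz":0.0,"turn":0.052},
    {"dx":1.4,"dy":3.4,"dz":0.0,"turn":0.052}
  ],
  "fingers": 0,
  "grip_force": 30
}}

```text
time: 1.1
tool_pos: [0.353, -0.2393, 0.2309]
tcp_rot: [-2.826, -1.372, 0.0]
wrist_force: [1.0, 0.5, -0.0]
width: 0.003
```

Request:
{"name": "jog_arm", "arguments": {
  "motion": [
    {"dx":1.3,"dy":3.1,"dz":-0.4,"turn":0.058},
    {"dx":1.3,"dy":3.1,"dz":-0.4,"turn":0.058},
    {"dx":1.3,"dy":3.1,"dz":-0.4,"turn":0.058},
    {"dx":1.3,"dy":3.1,"dz":-0.4,"turn":0.058},
    {"dx":1.3,"dy":3.1,"dz":-0.4,"turn":0.058},
    {"dx":1.3,"dy":3.1,"dz":-0.4,"turn":0.058},
    {"dx":1.3,"dy":3.1,"dz":-0.4,"turn":0.058},
    {"dx":0.0,"dy":0.0,"dz":0.0,"turn":0.0},
    {"dx":0.0,"dy":0.0,"dz":0.0,"turn":0.0}
  ]
}}

```text
time: 1.85
tool_pos: [0.4438, -0.0226, 0.2026]
tcp_rot: [-2.489, -1.915, 0.002]
wrist_force: [-0.2, -0.3, 0.2]
width: 0.003
```

```bash
cat >> h.py <<'E'
def wray(i,u,v):
    f=200/np.tan(np.radians(float(i['vertical_fov']))/2)
    x,y=u-i['cx'],v-i['cy'];r=np.hypot(x,y);th=r/f
    s=np.sin(th)/np.maximum(r,1e-9)
    d=np.stack([x*s,y*s,np.cos(th)],-1)@np.array(i['R']);return -np.array(i['R']).T@np.array(i['t']),d
def wpts(i,dep):
    v,u=np.mgrid[:400,:640];c,d=wray(i,u.astype(float),v.astype(float))
    zc=d@np.array(i['R'])[2];return c+d*(dep/zc)[...,None]
E
cat > look.py <<'E'
import sys
from h import *
from workcell import bot,viewer
n=sys.argv[1];i=viewer.camera_info("wrist");p,d=viewer.read_camera("wrist")
np.savez(f"pics/{n}.npz",p=p,d=d,**{k:np.array(v) for k,v in i.items()})
cv2.imwrite(f"pics/{n}.png",p[:,:,::-1])
P=wpts(i,d);g=(p.max(2)<70)&(d>0)
for nm,c0,h,lo in(("stop",(.474,.036),.05,.07),("reset",(.463,-.319),.042,.058)):
    near=(d>0)&(np.hypot(P[...,0]-c0[0],P[...,1]-c0[1])<.085)
    Q=near&(abs(P[...,2]-h)<.005)
    if Q.sum()>50: print(nm,"plate",Q.sum(),cv2.minAreaRect(P[Q][:,:2].astype(np.float32)*1000),P[Q][:,2].mean())
    K=near&g&(P[...,2]>lo)&(P[...,2]<.1)&(np.hypot(P[...,0]-c0[0],P[...,1]-c0[1])<.055)
    if K.sum()>20: print("  dark",K.sum(),P[K].mean(0).round(4),np.percentile(P[K][:,2],[5,50,99]),cv2.minEnclosingCircle(P[K][:,:2].astype(np.float32)*1000))
s=bot.read_state();print(s['time'],s['tool_pos'],s['tcp_rot'],s['wrist_force'],s['q'][5],i['t'],i['R'])
E
python3 look.py w1
```

```text
stop plate 6828 ((478.1507873535156, 40.3597526550293), (101.52313995361328, 101.33202362060547), 44.847713470458984) 0.048795807582723956
  dark 3341 [0.4773 0.0405 0.0902] [0.08585667 0.09090397 0.09468811] ((478.1019592285156, 40.470497131347656), 40.92414093017578)
1.9 [ 0.44365299 -0.02372813  0.20276958] [-2.49156788e+00 -1.91266174e+00  2.20206898e-03] [ 0.04900346  0.27245993 -0.43704952] 0.15255761290677056 [-0.43549518  0.0607399   0.37645491] [[ 0.96660269 -0.25627679 -0.0011991 ]
 [-0.24578263 -0.92832677  0.27892706]
 [-0.07259569 -0.26931693 -0.96031154]]
```

View pics/w1.png

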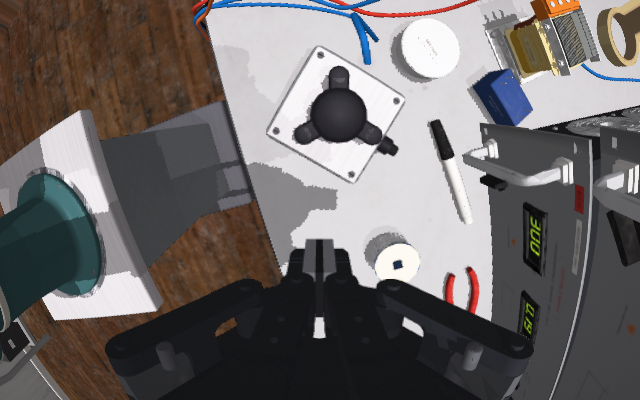

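The wrist view shows the clover head at (338,112), with lobes up, left and towards the gland. The gap facing the gripper is clear. Stop axis is (0.478,0.0405) and yaw is -45°.

Request:
{"name": "jog_arm", "arguments": {
  "motion": [
    {"dx":1.1,"dy":2.0,"dz":-1.0,"turn":0.0},
    {"dx":1.0,"dy":2.0,"dz":-1.5,"turn":0.0},
    {"dx":1.0,"dy":2.0,"dz":-2.0,"turn":0.0},
    {"dx":0.0,"dy":0.0,"dz":-2.5,"turn":0.0},
    {"dx":0.0,"dy":0.0,"dz":-2.0,"turn":0.0},
    {"dx":0.0,"dy":0.0,"dz":-1.0,"turn":0.0},
    {"dx":0.0,"dy":0.0,"dz":-0.3,"turn":0.0},
    {"dx":0.0,"dy":0.0,"dz":-0.3,"turn":0.0},
    {"dx":0.0,"dy":0.0,"dz":-0.2,"turn":0.0},
    {"dx":0.0,"dy":0.0,"dz":-0.2,"turn":0.0},
    {"dx":0.0,"dy":0.0,"dz":0.0,"turn":0.0}
  ]
}}

```text
time: 2.82
tool_pos: [0.4762, 0.0354, 0.0944]
tcp_rot: [2.493, 1.909, 0.003]
wrist_force: [-0.4, -1.0, 1.8]
width: 0.001
```

Request:
{"name": "jog_arm", "arguments": {
  "motion": [
    {"dx":0.0,"dy":0.0,"dz":-0.2,"turn":0.0},
    {"dx":0.0,"dy":0.0,"dz":-0.2,"turn":0.0},
    {"dx":0.0,"dy":0.0,"dz":-0.2,"turn":0.0},
    {"dx":0.0,"dy":0.0,"dz":-0.1,"turn":0.0},
    {"dx":0.0,"dy":0.0,"dz":0.0,"turn":0.0},
    {"dx":0.0,"dy":0.0,"dz":0.0,"turn":0.0}
  ]
}}

```text
time: 3.32
tool_pos: [0.4759, 0.036, 0.0868]
tcp_rot: [2.493, 1.91, 0.002]
wrist_force: [0.9, -1.1, 1.9]
width: -0.001
```

Request:
{"name": "jog_arm", "arguments": {
  "motion": [
    {"dx":0.0,"dy":0.0,"dz":-0.1,"turn":0.0},
    {"dx":0.0,"dy":0.0,"dz":-0.1,"turn":0.0},
    {"dx":0.0,"dy":0.0,"dz":-0.1,"turn":0.0},
    {"dx":0.0,"dy":0.0,"dz":0.0,"turn":0.0},
    {"dx":0.0,"dy":0.0,"dz":0.0,"turn":0.0}
  ]
}}

```text
time: 3.73
tool_pos: [0.4758, 0.036, 0.0836]
tcp_rot: [2.493, 1.911, 0.002]
wrist_force: [2.6, -0.1, 3.9]
width: 0.003
```

Request:
{"name": "jog_arm", "arguments": {
  "motion": [
    {"dx":0.0,"dy":0.0,"dz":-0.1,"turn":0.0},
    {"dx":0.0,"dy":0.0,"dz":-0.1,"turn":0.0},
    {"dx":0.0,"dy":0.0,"dz":0.0,"turn":0.0},
    {"dx":0.0,"dy":0.0,"dz":0.0,"turn":0.0}
  ]
}}

```text
time: 4.07
tool_pos: [0.476, 0.036, 0.0827]
tcp_rot: [2.493, 1.911, 0.002]
wrist_force: [-0.4, -0.3, 11.1]
width: 0.003
```

Request:
{"name": "jog_arm", "arguments": {
  "motion": [
    {"dx":0.0,"dy":0.0,"dz":1.0,"turn":0.0},
    {"dx":0.0,"dy":0.0,"dz":3.0,"turn":0.0},
    {"dx":-0.4,"dy":-1.6,"dz":2.0,"turn":0.0},
    {"dx":-0.4,"dy":-1.7,"dz":0.0,"turn":0.0},
    {"dx":0.0,"dy":0.0,"dz":0.0,"turn":0.0},
    {"dx":0.0,"dy":0.0,"dz":0.0,"turn":0.0}
  ]
}}

```text
time: 4.57
tool_pos: [0.4657, 0.0027, 0.1406]
tcp_rot: [-2.494, -1.908, 0.002]
wrist_force: [0.1, 0.1, 0.7]
width: -0.001
```

```bash
python3 look.py w2
```

```text
stop plate 10079 ((478.0483093261719, 40.52980422973633), (101.66848754882812, 101.12306213378906), 44.89458465576172) 0.04886092378151853
  dark 5445 [0.4782 0.0418 0.0812] [0.07701465 0.08180627 0.08584822] ((478.0607604980469, 40.03870391845703), 41.16545104980469)
4.6167 [0.46563416 0.0030871  0.1401691 ] [-2.49281165 -1.90814406  0.0030388 ] [-0.70521703 -0.13595437  0.17582332] 0.21661712120793103 [-0.4494474   0.10920966  0.32633496] [[ 0.9652113  -0.26146328 -0.00202412]
 [-0.25056608 -0.92714037  0.2786169 ]
 [-0.07472474 -0.268417   -0.96040019]]
```

View pics/w2.png

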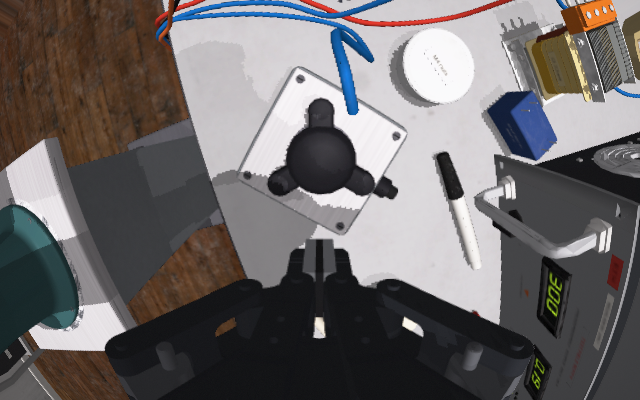

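It is latched: the dome is at about 0.0858, which is 9 mm lower. The tip is above the gap, so I'll go down beside the hub.

Request:
{"name": "jog_arm", "arguments": {
  "motion": [
    {"dx":0.1,"dy":-0.1,"dz":-2.0,"turn":0.0},
    {"dx":0.0,"dy":0.0,"dz":-2.0,"turn":0.0},
    {"dx":0.0,"dy":0.0,"dz":-1.4,"turn":0.0},
    {"dx":0.0,"dy":0.0,"dz":-1.0,"turn":0.0},
    {"dx":0.0,"dy":0.0,"dz":-0.6,"turn":0.0},
    {"dx":0.0,"dy":0.0,"dz":-0.4,"turn":0.0},
    {"dx":0.0,"dy":0.0,"dz":0.0,"turn":0.0},
    {"dx":0.0,"dy":0.0,"dz":0.0,"turn":0.0}
  ]
}}

```text
time: 5.28
tool_pos: [0.4684, 0.002, 0.0675]
tcp_rot: [2.493, 1.911, 0.0]
wrist_force: [-0.3, 0.4, 0.9]
width: -0.003
```

```bash
python3 - <<'E'
import numpy as np
from workcell import bot
s=bot.read_state();print(s['tool_pos'],s['wrist_force'],s['width'])
c=np.array([.478,.0405]);p=s['tool_pos'][:2];v=p-c;a0=np.arctan2(v[1],v[0]);r0=np.hypot(*v);print(r0,a0)
q=p
for k in range(1,16):
    a=a0-.08*k;r=min(.0400,r0+.0003*k);n=c+r*np.array([np.cos(a),np.sin(a)]);print(k,(100*(n-q)).round(2));q=n
E
```

```text
[0.46840477 0.00202778 0.0675154 ] [-0.27664403  0.36752807  0.89658737] -0.0034571670471447023
0.03965073177499492 -1.815216510882929
1 [-0.31  0.06]
2 [-0.3   0.11]
3 [-0.29  0.14]
4 [-0.28  0.16]
5 [-0.26  0.18]
6 [-0.25  0.2 ]
7 [-0.23  0.22]
8 [-0.21  0.24]
9 [-0.19  0.26]
10 [-0.17  0.27]
11 [-0.15  0.28]
12 [-0.13  0.29]
13 [-0.1  0.3]
14 [-0.08  0.31]
15 [-0.05  0.32]
```

Request:
{"name": "jog_arm", "arguments": {
  "motion": [
    {"dx":-0.31,"dy":0.06,"dz":0.0,"turn":-0.08},
    {"dx":-0.3,"dy":0.11,"dz":0.0,"turn":-0.08},
    {"dx":-0.29,"dy":0.14,"dz":0.0,"turn":-0.08},
    {"dx":-0.28,"dy":0.16,"dz":0.0,"turn":-0.08},
    {"dx":-0.26,"dy":0.18,"dz":0.0,"turn":-0.08},
    {"dx":-0.25,"dy":0.2,"dz":0.0,"turn":-0.08},
    {"dx":-0.23,"dy":0.22,"dz":0.0,"turn":-0.08},
    {"dx":0.0,"dy":0.0,"dz":0.0,"turn":0.0},
    {"dx":0.0,"dy":0.0,"dz":0.0,"turn":0.0}
  ]
}}

```text
time: 6.03
tool_pos: [0.4498, 0.0126, 0.0683]
tcp_rot: [2.923, 1.151, 0.003]
wrist_force: [1.1, 1.1, -0.3]
width: -0.001
```

Request:
{"name": "jog_arm", "arguments": {
  "motion": [
    {"dx":-0.21,"dy":0.24,"dz":0.0,"turn":-0.08},
    {"dx":-0.19,"dy":0.26,"dz":0.0,"turn":-0.08},
    {"dx":-0.17,"dy":0.27,"dz":0.0,"turn":-0.08},
    {"dx":0.0,"dy":0.0,"dz":0.0,"turn":0.0},
    {"dx":0.0,"dy":0.0,"dz":0.0,"turn":0.0}
  ]
}}

```text
time: 6.45
tool_pos: [0.4438, 0.0203, 0.0678]
tcp_rot: [3.039, 0.795, 0.002]
wrist_force: [0.6, -0.1, 0.4]
width: 0.001
```

```bash
python3 look.py w3
```

```text
stop plate 17095 ((478.307373046875, 40.79648208618164), (100.67413330078125, 100.9860610961914), 44.79922103881836) 0.04885706641531093
  dark 13889 [0.4774 0.0399 0.0817] [0.07678327 0.0820817  0.09679449] ((478.4093017578125, 40.96592712402344), 41.07001495361328)
reset plate 1473 ((467.7770690917969, -313.2909851074219), (79.58251190185547, 82.04937744140625), 7.612691402435303) 0.041101826571290793
  dark 253 [ 0.4677 -0.31    0.0622] [0.05883944 0.0628125  0.0644554 ] ((468.158447265625, -314.0947570800781), 15.724510192871094)
6.5 [0.44371514 0.02024684 0.06768467] [3.03948953e+00 7.93955460e-01 1.32052918e-03] [ 0.85337458 -0.11811837 -0.12732271] 1.049130595794735 [-0.19978942  0.39227785  0.33065063] [[ 0.48958756 -0.87195283  0.00151099]
 [-0.8380572  -0.47007582  0.27692751]
 [-0.24075745 -0.13684655 -0.96088963]]
```

View pics/w3.png

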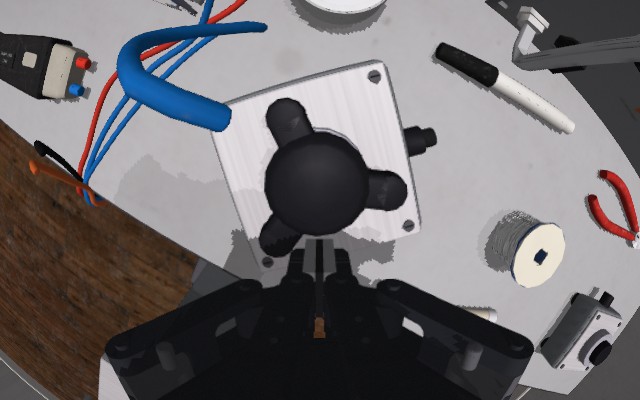

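The head is still in. The tip touches the left lobe at (280,232) and it is now twisted roughly 0.4 rad. I'll keep going round.

Request:
{"name": "jog_arm", "arguments": {
  "motion": [
    {"dx":-0.15,"dy":0.28,"dz":0.0,"turn":-0.08},
    {"dx":-0.13,"dy":0.29,"dz":0.0,"turn":-0.08},
    {"dx":-0.1,"dy":0.3,"dz":0.0,"turn":-0.08},
    {"dx":0.0,"dy":0.0,"dz":0.0,"turn":0.0},
    {"dx":0.0,"dy":0.0,"dz":0.0,"turn":0.0}
  ]
}}

```text
time: 6.92
tool_pos: [0.4393, 0.0288, 0.0673]
tcp_rot: [3.112, 0.426, -0.001]
wrist_force: [-0.3, -1.0, -0.5]
width: -0.005
```

```bash
python3 look.py w4|grep -A1 stop
```

```text
stop plate 15877 ((478.62109375, 40.98984909057617), (99.78059387207031, 100.82809448242188), 44.700225830078125) 0.0488569447821056
  dark 15771 [0.4779 0.0404 0.0898] [0.08496533 0.09061525 0.09642876] ((478.357421875, 40.84679412841797), 41.157169342041016)
```

It has sprung out (median height 0.082 → 0.0906). I'll go back along the arc so the head untwists.

Request:
{"name": "jog_arm", "arguments": {
  "motion": [
    {"dx":0.1,"dy":-0.3,"dz":0.0,"turn":0.08},
    {"dx":0.13,"dy":-0.29,"dz":0.0,"turn":0.08},
    {"dx":0.15,"dy":-0.28,"dz":0.0,"turn":0.08},
    {"dx":0.17,"dy":-0.27,"dz":0.0,"turn":0.08},
    {"dx":0.19,"dy":-0.26,"dz":0.0,"turn":0.08},
    {"dx":0.21,"dy":-0.24,"dz":0.0,"turn":0.08},
    {"dx":0.23,"dy":-0.22,"dz":0.0,"turn":0.08},
    {"dx":0.25,"dy":-0.2,"dz":0.0,"turn":0.08},
    {"dx":0.26,"dy":-0.18,"dz":0.0,"turn":0.08},
    {"dx":0.28,"dy":-0.16,"dz":0.0,"turn":0.08},
    {"dx":0.29,"dy":-0.14,"dz":0.0,"turn":0.08},
    {"dx":0.25,"dy":-0.1,"dz":0.0,"turn":0.08}
  ]
}}

```text
time: 7.97
tool_pos: [0.4647, 0.0025, 0.0671]
tcp_rot: [-2.562, -1.818, -0.0]
wrist_force: [0.2, 0.1, -0.0]
width: -0.004
```

Request:
{"name": "jog_arm", "arguments": {
  "motion": [
    {"dx":0.0,"dy":0.0,"dz":0.0,"turn":0.0},
    {"dx":0.0,"dy":0.0,"dz":0.0,"turn":0.0},
    {"dx":0.0,"dy":0.0,"dz":1.5,"turn":0.0},
    {"dx":0.0,"dy":0.0,"dz":2.5,"turn":0.0},
    {"dx":0.0,"dy":-0.5,"dz":3.0,"turn":0.0},
    {"dx":0.0,"dy":-1.0,"dz":1.0,"turn":0.0},
    {"dx":0.0,"dy":0.0,"dz":0.0,"turn":0.0},
    {"dx":0.0,"dy":0.0,"dz":0.0,"turn":0.0}
  ]
}}

```text
time: 8.63
tool_pos: [0.4647, -0.0128, 0.1473]
tcp_rot: [2.569, 1.807, 0.002]
wrist_force: [0.3, 0.4, -0.3]
width: 0.0
```

```bash
python3 look.py w5
```

```text
stop plate 9564 ((477.9560546875, 40.37544250488281), (101.32318115234375, 101.63279724121094), 44.95341873168945) 0.04883938098767639
  dark 5596 [0.4786 0.0411 0.0901] [0.08597529 0.09081929 0.09462023] ((478.3804016113281, 40.439300537109375), 40.758567810058594)
8.6833 [ 0.4636667  -0.01250794  0.14616949] [-2.56820617e+00 -1.80751413e+00  1.46282480e-03] [-0.37196048  0.57148129  0.34663621] 0.26326370171407387 [-0.44284673  0.12764387  0.33694642] [[ 0.94127352 -0.33764104  0.00163993]
 [-0.32476434 -0.90402586  0.2779665 ]
 [-0.09237036 -0.2621751  -0.96058937]]
```

View pics/w5.png

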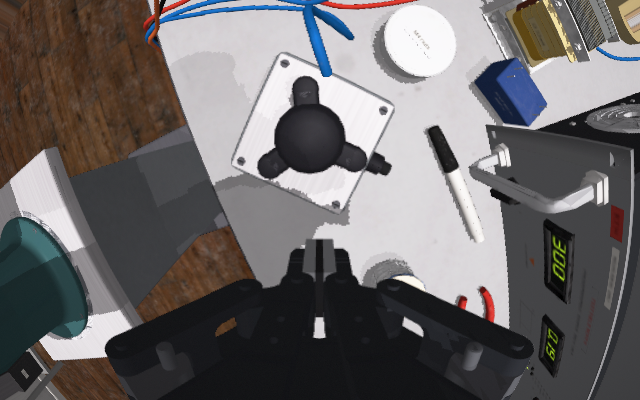

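The head is out and untwisted, with its lobe on the gland line again, and the station has not moved. Next is the reset station.

Request:
{"name": "jog_arm", "arguments": {
  "motion": [
    {"dx":0.0,"dy":-3.5,"dz":0.0,"turn":0.0},
    {"dx":0.0,"dy":-3.5,"dz":0.0,"turn":0.0},
    {"dx":0.0,"dy":-3.5,"dz":0.0,"turn":0.0},
    {"dx":0.0,"dy":-3.5,"dz":0.0,"turn":0.0},
    {"dx":0.0,"dy":-3.5,"dz":0.0,"turn":0.0},
    {"dx":0.0,"dy":-3.5,"dz":0.0,"turn":0.0},
    {"dx":0.0,"dy":-3.5,"dz":0.0,"turn":0.0},
    {"dx":0.0,"dy":-3.5,"dz":0.0,"turn":0.0},
    {"dx":0.0,"dy":-3.5,"dz":0.0,"turn":0.0},
    {"dx":-0.5,"dy":-3.5,"dz":0.0,"turn":0.0},
    {"dx":0.0,"dy":0.0,"dz":0.0,"turn":0.0},
    {"dx":0.0,"dy":0.0,"dz":0.0,"turn":0.0}
  ]
}}

```text
time: 9.68
tool_pos: [0.458, -0.3629, 0.1445]
tcp_rot: [-2.567, -1.803, 0.001]
wrist_force: [0.0, 0.2, -0.6]
width: 0.002
```

```bash
python3 look.py w6
```

```text
reset plate 6776 ((466.7361145019531, -315.61749267578125), (81.43331146240234, 81.33377075195312), 7.416236400604248) 0.040803976790458246
  dark 1129 [ 0.4668 -0.3156  0.0628] [0.06140332 0.06280335 0.06442277] ((466.79559326171875, -315.4266052246094), 14.451577186584473)
9.7333 [ 0.45810195 -0.36162144  0.14465506] [-2.56586752e+00 -1.80449562e+00  9.70236258e-04] [-0.32015115  0.32005702  0.16614047] -0.36657352090333617 [-0.55430547 -0.18998466  0.24508759] [[ 0.94066251 -0.33932578 -0.00347328]
 [-0.32517729 -0.90427277  0.2766776 ]
 [-0.09702463 -0.25913082 -0.96095652]]
```

View pics/w6.png

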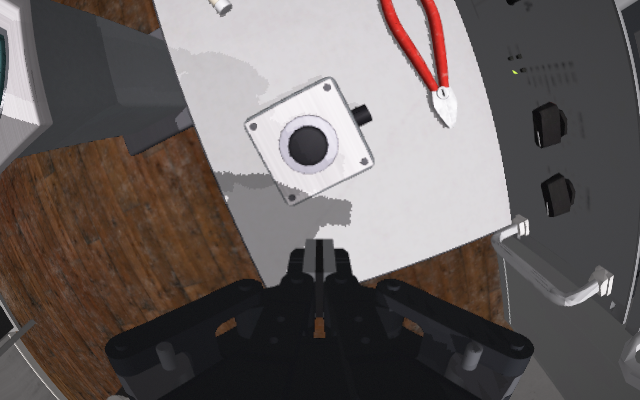

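The reset button is at (308,146), world (0.4668,-0.3156).

Request:
{"name": "jog_arm", "arguments": {
  "motion": [
    {"dx":0.3,"dy":1.6,"dz":0.0,"turn":0.0},
    {"dx":0.3,"dy":1.6,"dz":-1.0,"turn":0.0},
    {"dx":0.3,"dy":1.5,"dz":-1.5,"turn":0.0},
    {"dx":0.0,"dy":0.0,"dz":-2.0,"turn":0.0},
    {"dx":0.0,"dy":0.0,"dz":-1.7,"turn":0.0},
    {"dx":0.0,"dy":0.0,"dz":-1.0,"turn":0.0},
    {"dx":0.0,"dy":0.0,"dz":-0.4,"turn":0.0},
    {"dx":0.0,"dy":0.0,"dz":-0.2,"turn":0.0},
    {"dx":0.0,"dy":0.0,"dz":0.0,"turn":0.0},
    {"dx":0.0,"dy":0.0,"dz":0.0,"turn":0.0}
  ]
}}

```text
time: 10.57
tool_pos: [0.4692, -0.3156, 0.0702]
tcp_rot: [2.567, 1.809, 0.001]
wrist_force: [0.1, -0.2, 0.1]
width: 0.001
```

```bash
python3 - <<'E'
from h import *
z=dict(np.load("pics/w6.npz"));P=wpts(z,z['d']);r=np.hypot(P[...,0]-.4668,P[...,1]+.3156)
for a,b in((0,.013),(.016,.0185),(.0185,.0225),(.025,.035)):
    print(a,b,np.percentile(P[...,2][(r>a)&(r<b)&(z['d']>0)],[10,50,90]))
E
```

```text
0 0.013 [0.06202069 0.06289955 0.06375354]
0.016 0.0185 [0.05197991 0.05288874 0.05388874]
0.0185 0.0225 [0.05180703 0.05277279 0.05369932]
0.025 0.035 [0.04076974 0.2244246  0.24489629]
```

Request:
{"name": "jog_arm", "arguments": {
  "motion": [
    {"dx":-0.2,"dy":0.0,"dz":0.0,"turn":0.0},
    {"dx":0.0,"dy":0.0,"dz":-0.3,"turn":0.0},
    {"dx":0.0,"dy":0.0,"dz":-0.3,"turn":0.0},
    {"dx":0.0,"dy":0.0,"dz":-0.3,"turn":0.0},
    {"dx":0.0,"dy":0.0,"dz":-0.2,"turn":0.0},
    {"dx":0.0,"dy":0.0,"dz":-0.1,"turn":0.0},
    {"dx":0.0,"dy":0.0,"dz":0.0,"turn":0.0},
    {"dx":0.0,"dy":0.0,"dz":0.0,"turn":0.0}
  ]
}}

```text
time: 11.23
tool_pos: [0.4669, -0.316, 0.058]
tcp_rot: [2.567, 1.809, 0.0]
wrist_force: [-0.7, -0.3, 6.1]
width: -0.002
```

Just about at the stop. I'll press 2 mm more to be sure.

Request:
{"name": "jog_arm", "arguments": {
  "motion": [
    {"dx":0.0,"dy":0.0,"dz":-0.1,"turn":0.0},
    {"dx":0.0,"dy":0.0,"dz":-0.1,"turn":0.0},
    {"dx":0.0,"dy":0.0,"dz":0.0,"turn":0.0},
    {"dx":0.0,"dy":0.0,"dz":0.0,"turn":0.0},
    {"dx":0.0,"dy":0.0,"dz":0.0,"turn":0.0}
  ]
}}

```text
time: 11.65
tool_pos: [0.4671, -0.3161, 0.0578]
tcp_rot: [2.567, 1.809, 0.0]
wrist_force: [-4.6, 2.3, 16.6]
width: -0.001
```

Hard stop: the force jumped to 17 N with almost no further travel. I'll release and back away.

Request:
{"name": "jog_arm", "arguments": {
  "motion": [
    {"dx":0.0,"dy":0.0,"dz":0.5,"turn":0.0},
    {"dx":0.0,"dy":0.0,"dz":1.5,"turn":0.0},
    {"dx":0.0,"dy":0.0,"dz":3.0,"turn":0.0},
    {"dx":-0.3,"dy":-1.6,"dz":3.0,"turn":0.0},
    {"dx":-0.3,"dy":-1.6,"dz":1.0,"turn":0.0},
    {"dx":-0.2,"dy":-1.4,"dz":0.0,"turn":0.0},
    {"dx":0.0,"dy":0.0,"dz":0.0,"turn":0.0},
    {"dx":0.0,"dy":0.0,"dz":0.0,"turn":0.0},
    {"dx":0.0,"dy":0.0,"dz":0.0,"turn":0.0}
  ]
}}

```text
time: 12.4
tool_pos: [0.4572, -0.3601, 0.1429]
tcp_rot: [-2.565, -1.806, 0.001]
wrist_force: [0.3, 0.1, 0.1]
width: 0.001
```

```bash
python3 look.py w7; python3 - <<'E'
from h import *
from workcell import viewer
a=np.load("pics/scene0.npz")['p'];p,_=viewer.read_camera("scene");q,_=viewer.read_camera("side")
cv2.imwrite("pics/end.png",np.hstack([cv2.resize(x,None,fx=2.5,fy=2.5,interpolation=cv2.INTER_CUBIC) for x in(p[190:300,290:450],q[195:350,240:400][:110])])[:,:,::-1])
E
```

```text
reset plate 6867 ((466.93536376953125, -315.62188720703125), (81.48982238769531, 81.52848052978516), 7.1360554695129395) 0.040799130329159564
  dark 1174 [ 0.4671 -0.3152  0.0628] [0.06156056 0.06279638 0.06445137] ((466.88238525390625, -315.41400146484375), 14.548906326293945)
12.45 [ 0.45732485 -0.3599911   0.14297744] [-2.56459904e+00 -1.80708281e+00  1.10109367e-03] [-0.10287704  0.59067885 -0.79069266] -0.3669261335371482 [-0.55215801 -0.18875143  0.24379034] [[ 0.94159569 -0.3367277  -0.00346668]
 [-0.32269796 -0.90521093  0.27651257]
 [-0.09624752 -0.25924436 -0.96100405]]
```

View pics/end.png

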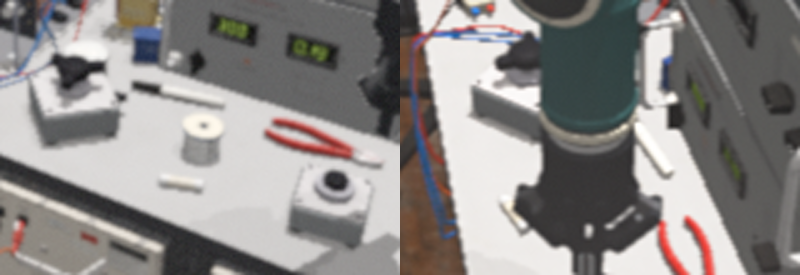

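The final view shows the mushroom out at (75,70), the reset button up at (335,180) and nothing displaced. I'm handing in.

```bash
python3 -c "
from workcell import bot
print(bot.finish_job())"
```

```text
the job is handed in; nothing more can be done
None
```

I did the stop-circuit check in the order asked and handed it in after about 12.5 s of robot time; no verdict came back.

- **Stop button pressed:** I pressed the mushroom head to its end stop with about 11 N. After release it stayed in by itself, with the head about 9 mm lower.
- **Stop button released:** I pushed the lobe nearest the robot clockwise round until the head sprang out. Its median measured height rose from 0.082 to 0.091 m. I then backed the finger off, and a wrist-camera picture showed the head out and the lobes back at rest.
- **Reset button:** I pressed it to its hard stop, with the tip at 0.058 m and about 17 N, and let go. It returned to its original height.

In the last checks both stations were within about 0.5 mm of where they started. The gripper was clear of everything. In the final pictures the bystanders in view looked unmoved, but the tape roll was outside those crops and I did not measure any bystander's position. None of the checks failed or disagreed. The first move call was refused because its rows lacked "dz"; nothing moved, and I resent it.

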